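# Slide the tube rack home in the intake bay

## Task

Push the blue tube rack along the bench, without lifting or tipping it, into the corner of the intake bay until it lies square and flush against both aluminium fences. Then press the green button on the bay's console right down and let go of it; do not press it before the rack is home, and leave everything else on the bench where it stands.

Things in the scene. Friction and masses are not known exactly. Their poses are not given: they have to be found in the camera images.
- rack: Blue solid-sided tube rack, a block 85 mm (its x) by 130 mm (its y) by 42 mm high, about 0.3 kg (0.2 to 0.45), loose on the bench; ten white tube caps (fixed in the rack) stand 16 mm out of its top, so 58 mm in all. Origin: centre of its underside, z up. It starts turned within 0.4 rad of the bay.
- dock: Intake bay, fixed to the bench: two aluminium fences 12 mm thick, 22 mm high, forming an L. Origin: the L's inner corner at bench height, z up. The far fence runs 180 mm from the corner along -y, its inner face at x = 0; the side fence 120 mm along -x, its inner face at y = 0. The bay is open to -x and -y. With the rack home, its axes are parallel to these and its origin is at point mark.
- mark (a point): Where the rack's origin belongs: 42.5 mm to -x and 65 mm to -y of the bay's corner (bay axes), at bench height; centre of a flat painted mark, white with a yellow border, 85 by 130 mm. The bench runs on level through it.
- button_top (a point): Centre of the top face of the green round push button (24 mm across) on a white console with a red band, 40 mm high, 80 by 76 mm, just outside the side fence; pressed straight down, 6 mm of travel, against a spring that takes about 5 N when fully down, and springs back when released.
- button (a joint): Travel of the green button in m: 0 released, 0.006 fully down.
- other_rack: Orange tube rack, 85 by 100 by 42 mm plus 16 mm of grey caps, loose, to be left alone. Origin: centre of its underside.
- vial: Small amber jar with a red cap, 34 mm across, 65 mm high, loose, stands to the far (bay's +x) side of the blue rack; leave alone. Origin: centre of its underside.
- jar: White jar with a blue cap, 48 mm across, 75 mm high, loose, stands on the robot's side of the console; leave alone. Origin: centre of its underside.
- tip_box: Grey box with a green lid, 88 by 123 by 63 mm, loose; leave alone. Origin: centre of its underside.
- reagent: White bottle with a blue cap, 64 mm across, 140 mm high, loose; leave alone. Origin: centre of its underside.
- beaker: White open cup, 70 mm across, 85 mm high, loose; leave alone. Origin: centre of its underside.
- pipette: Hand pipette lying on the bench, about 250 mm long (its x: 83 mm behind to 165 mm ahead of its origin), 24 mm wide and high, loose; leave alone. Origin: underside of its white handle.
Mind the look-alikes: they are no part of the job. There is more than one size of the rack; the job needs the smaller.

How it is judged (in metres and radians):
On the way, in this order (a step that is already met when the one before it is completed fails the run):
1. the blue rack is home: square and flush against both fences (x of rack in the frame of dock between -0.047 and -0.038 m and y of rack in the frame of dock between -0.0695 and -0.06 m and angle between the x axis of rack and the x axis of dock, either way round below 0.06 rad and angle between rack's own z axis and vertical below 0.05 rad and height (world z) of rack below 0.006 m), for 0.2 s.
2. the green button is pressed right down with the rack home (all of step 1 and value of joint button above 0.0045 m), for 0.05 s.
At the end, for the whole second after the job is handed in: The blue rack stands on the bench with its faces within 4.5 mm of both fences (measured at its centre) and within 0.06 rad of square, at rest; the green button has been pressed at least 4.5 mm after that and is released (all of step 1 and value of joint button below 0.0015 m and linear speed of rack below 0.01 m/s); the robot touches nothing.
It fails at once if the blue rack is lifted (10 mm) or tipped (0.2 rad) (height (world z) of rack above 0.01 m or angle between rack's own z axis and vertical above 0.2 rad).
It fails at once if the button is pressed before the rack is home (value of joint button above 0.003 m and not (x of rack in the frame of dock between -0.047 and -0.038 m and y of rack in the frame of dock between -0.0695 and -0.06 m and angle between the x axis of rack and the x axis of dock, either way round below 0.06 rad and angle between rack's own z axis and vertical below 0.05 rad and height (world z) of rack below 0.006 m)).
It fails at once if another thing on the bench is moved by more than 20 mm or tipped (distance of any of other_rack, vial, jar, tip_box, reagent, beaker, pipette from where it was at the start of the episode above 0.02 m or angle between any of other_rack, vial, jar, tip_box, reagent, beaker, pipette's own z axis and vertical above 0.3 rad).
It also fails if it takes over 54 s, if anything falls off the work surface, if the arm or the gripper's body presses on something with over 40 N, if the wrist force passes 120 N, or if a joint passes its speed limit or range.

## Robot

A 7-joint arm with a two-finger parallel gripper is mounted at the origin on the work surface. World frame = base frame: x ahead of the robot, y to its left, z up, the work surface at z = 0. Lengths are in m, angles in degrees, forces in N, time in s.
With the tool pointing down it reaches from about 0.4 to 0.925 m from the base axis. Payload 5.6 kg.
Tool frame: the origin (TCP) lies on the centre line of the jaws, within the pads' length; the fingertips stand 8 mm ahead of it and the grasp point (between the pads) lies 11 mm behind it (robot.nose_length is the distance from the TCP to the fingertips, in m); z points along the fingers, y is the line along which they close (so a half turn about z gives the same grasp; the last joint's range is limited). The gripper opens to 85 mm and grips with 20 to 120 N. Pads are 22 mm wide; open, the fingers measure 114 mm over their backs; the gripper's body (76 mm by 85 mm) begins 54 mm behind the grasp point. The pads swing forward as they close: fully open they stand 13 mm farther back than shut.
Start: joints at [73.167, 26.786, -0.665, 91.828, 0.344, 61.387, -3.226], TCP at [0.161, -0.63, 0.239] pointing down, gripper open.
Joint ranges: [-144.91, 144.91], [-17.63, 115.5], [-89.93, 88.59], [15.96, 139.68], [-74.01, 254.01], [8.47, 105.57], [-167.45, 167.45]. Speed limits (degrees/s): [147.25, 147.25, 180, 180, 180, 180, 180].

## Interface

Orientations are given as a 3x3 rotation matrix whose columns are the frame's x, y, z axes.
In Python, from cell import robot, command_gripper, kinematics, eyes gives the robot as it stands. Calls block until the motion is done:
- robot.move_pose(position, orientation): joint-space move of the TCP to a pose.
- robot.move_straight(position, rotation=None, v=0.15): straight line of the TCP; rotation=None keeps the orientation; v is the mean speed in m/s.
- robot.goto_joints(angles): joint-space move.
- command_gripper(opening, strength=None): finger opening in m; strength is the grip in N (None keeps the last); returns when the fingers have stopped.
- robot.sleep(seconds).
- kinematics.ik(position, orientation): joint angles nearest the present ones, or None.
- eyes.get_image(name): name is "scene" or "side" or "wrist"; returns the picture (400x640x3 uint8, red, green, blue); there is no depth.
- eyes.calibration(name): a dict with "vertical_fov" (degrees; the focal length in pixels is half the picture's height over the tangent of half this angle, whatever the lens; pixels are square), "cx", "cy" (the principal point, pixels), "R" (3x3) and "t" (3): a world point X has camera coordinates R X + t. Camera axes: x right, y down, z forward; pixel columns grow to the right and rows downward; lengths in m; the calibration is good to about 2 mm. A picture is of the moment at which its call begins: read the wrist's pose just before it. calibration takes no time and is no camera call; for the wrist camera it gives the pose at the moment of the call.
A pose or a line that the arm cannot do raises robot.PlanningError and nothing moves.
- robot.finish_job(): hands the job in; it is judged then, once.
Readings, each from a call of its own:
- robot.current_t(): time.
- robot.current_q(): joint angles.
- robot.current_qvel(): joint speeds.
- robot.current_joint_torque(): joint torques, N m.
- robot.current_eef_pos(): TCP position.
- robot.current_eef_rot(): TCP orientation.
- robot.current_force(): force on the tool from outside, world axes, zero at the start.
- robot.current_torque(): the same for the moment, N m.
- robot.current_gripper_width(): finger opening in m.
- robot.current_gripper_force(): force on a finger pad.
Only numpy, scipy, OpenCV 4.12 (cv2) and the standard library are available. Lean on these libraries where they do the work, as an engineer would, in place of code of your own. Each camera call takes 0.05 s, during which the arm holds its last target. There are 200 camera calls.

## Working session

There is one attempt and no reset: what is moved stays moved. The work goes in short steps, each a Python script; the robot and the scene stay as the last script left them, time stands still between calls to the robot, and variables do not carry over. Pictures are saved under pics/ and viewed, at most 10 in all, crops included, and the job is handed in when it is done.

```bash
mkdir -p pics
python3 - <<'E'
from cell import robot, eyes
import cv2
for n in ["scene","side"]:
    cv2.imwrite(f"pics/{n}0.png",eyes.get_image(n)[:,:,::-1]); c=eyes.calibration(n); print(n,c)
print(robot.current_t(),robot.current_eef_rot())
E
```

```text
scene {'vertical_fov': 46.20921276874322, 'cx': 321.38190056163893, 'cy': 205.03432111650505, 'R': array([[-0.43948781,  0.89809413,  0.01665551],
       [ 0.63497121,  0.32373534, -0.7014321 ],
       [-0.63534403, -0.29769509, -0.71254165]]), 't': array([ 0.1972903 , -0.3410608 ,  2.07661804])}
side {'vertical_fov': 44.77817680770888, 'cx': 326.75731897727434, 'cy': 196.34033259521834, 'R': array([[ 0.99817366, -0.05982357, -0.00839599],
       [-0.04069374, -0.56315237, -0.82535049],
       [ 0.04464719,  0.82418478, -0.56455831]]), 't': array([-0.55768376,  0.13017134,  1.47455416])}
0.1 [[ 9.68746670e-01  2.48051635e-01 -5.25166817e-04]
 [ 2.48052161e-01 -9.68745423e-01  1.55908206e-03]
 [-1.22020097e-04 -1.64062431e-03 -9.99998647e-01]]
```

View pics/scene0.png

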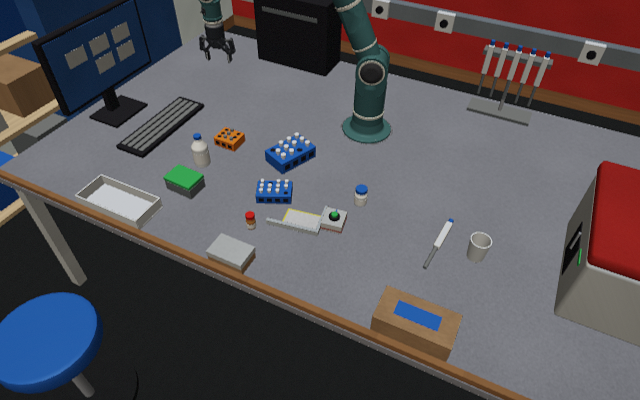

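View pics/side0.png

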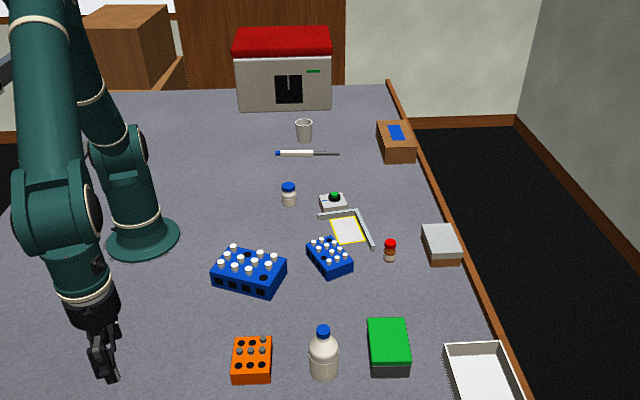

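Two blue racks are visible: a larger one at side (248,272) / scene (290,152), and a smaller one at side (330,257) / scene (274,190). The smaller one beside the bay fits the description. I'll check this in enlarged crops.

Run:
```python
import cv2
a=cv2.imread("pics/side0.png")[175:300,200:410]; cv2.imwrite("pics/side_c.png",cv2.resize(a,None,fx=3.8,fy=3.8,interpolation=cv2.INTER_CUBIC))
a=cv2.imread("pics/scene0.png")[125:245,230:390]; cv2.imwrite("pics/scene_c.png",cv2.resize(a,None,fx=5,fy=5,interpolation=cv2.INTER_CUBIC))
```

```text
(no output)
```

View pics/side_c.png

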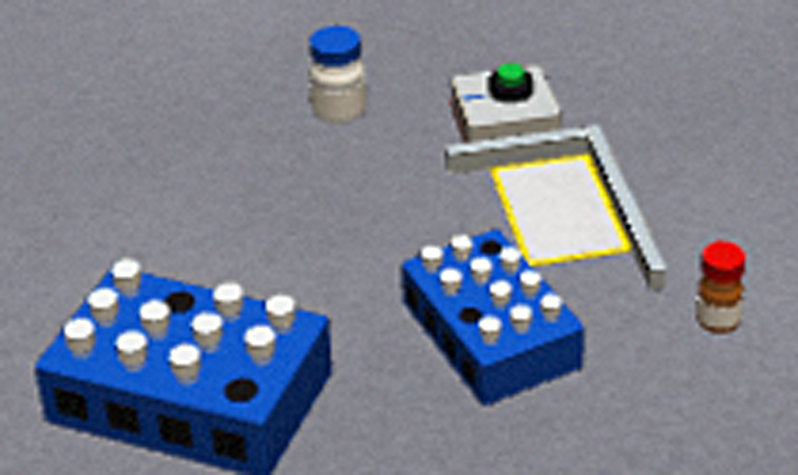

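View pics/scene_c.png

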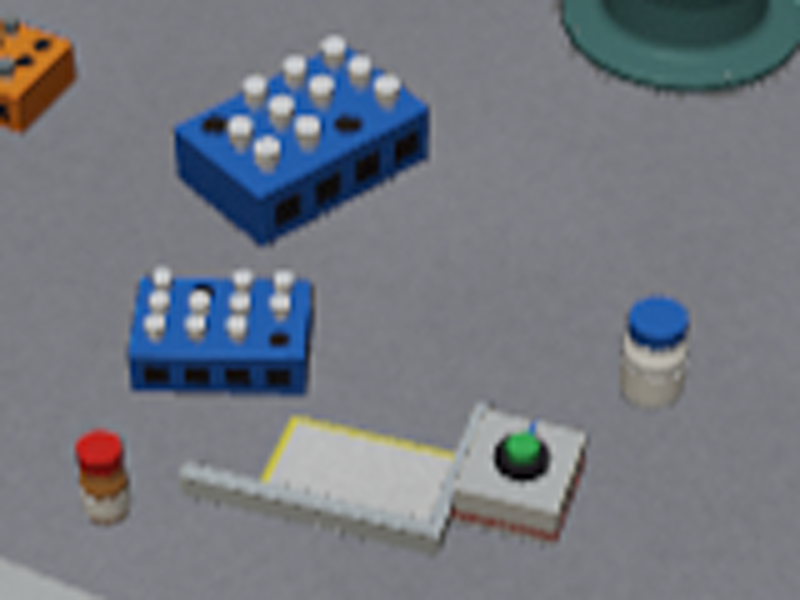

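The crops confirm the smaller rack (4x3 layout, next to the bay) as the target. Its top corners in the side crop are (403,263), (500,230), (583,325) and (480,362). The mark's corners are (493,168), (590,155), (632,250) and (528,263). The button is at (511,72), the vial base near (718,325) and the jar base near (340,115).

```bash
cat > h.py <<'E'
import numpy as np, cv2
from cell import robot, eyes, command_gripper, kinematics
def K(c):
    f=200/np.tan(np.radians(c["vertical_fov"]/2)); return f
def back(c,uv,z):
    """pixels -> world points on plane z"""
    uv=np.atleast_2d(uv).astype(float); f=K(c)
    d=np.c_[(uv[:,0]-c["cx"])/f,(uv[:,1]-c["cy"])/f,np.ones(len(uv))]@c["R"]
    o=-c["R"].T@c["t"]
    return o+d*((z-o[2])/d[:,2])[:,None]
def proj(c,X):
    p=np.atleast_2d(X)@c["R"].T+c["t"]; return p[:,:2]/p[:,2:]*K(c)+[c["cx"],c["cy"]]
def down(yaw):
    "tool down, tool x axis at yaw (rad) in world"
    c,s=np.cos(yaw),np.sin(yaw); return np.array([[c,s,0],[s,-c,0],[0,0,-1.]])
E
python3 - <<'E'
from h import *
np.set_printoptions(precision=4,suppress=True)
c=eyes.calibration("side"); g=lambda *p:np.array(p)/3.8+[200,175]
print("rack",back(c,g((403,263),(500,230),(583,325),(480,362)),.042)[:,:2])
print("mark",back(c,g((493,168),(590,155),(632,250),(528,263)),0)[:,:2])
print("button",back(c,g((511,72)),.05),"vial",back(c,g((722,262)),.06),"jar",back(c,g((335,40)),.075))
print("fence",back(c,g((447,150),(597,127),(660,270)),.022)[:,:2])
print("bigrack",back(c,g((328,318),(262,425)),.06)[:,:2])
c=eyes.calibration("scene"); g=lambda *p:np.array(p)/5+[230,125]
print("rack",back(c,g((138,280),(312,280),(308,362),(130,360)),.042)[:,:2])
print("mark",back(c,g((297,417),(455,455)),0)[:,:2])
print("button",back(c,g((523,442)),.05),"vial",back(c,g((100,445)),.06),"jar",back(c,g((658,315)),.075))
w=eyes.calibration("wrist"); print(w, robot.current_eef_pos())
E
```

```text
rack [[ 0.4935 -0.1083]
 [ 0.5687 -0.0743]
 [ 0.6208 -0.1863]
 [ 0.5447 -0.2197]]
mark [[ 0.5718  0.0602]
 [ 0.655   0.0726]
 [ 0.6745 -0.0549]
 [ 0.5912 -0.065 ]]
button [[0.592  0.1289 0.05  ]] vial [[ 0.7272 -0.145   0.06  ]] jar [[0.4428 0.1516 0.075 ]]
fence [[ 0.5335  0.0586]
 [ 0.6615  0.0822]
 [ 0.6886 -0.1064]]
bigrack [[ 0.439  -0.1864]
 [ 0.3963 -0.2893]]
rack [[ 0.552  -0.217 ]
 [ 0.4925 -0.1008]
 [ 0.5712 -0.0614]
 [ 0.628  -0.1772]]
mark [[ 0.5884 -0.0625]
 [ 0.5702  0.0578]]
button [[0.58   0.1146 0.05  ]] vial [[ 0.7238 -0.1406  0.06  ]] jar [[0.4427 0.1575 0.075 ]]
{'vertical_fov': 66.85455445110615, 'cx': 316.3844851418803, 'cy': 201.8410451561492, 'R': array([[ 0.2468, -0.9691, -0.0005],
       [-0.9284, -0.2366,  0.2865],
       [-0.2777, -0.0702, -0.9581]]), 't': array([-0.6499, -0.0357,  0.3786])} [ 0.1611 -0.6292  0.2384]
```

Run:
```python
from h import *
robot.move_pose([0.57,-0.05,0.32],down(np.radians(8.7)))
c=eyes.calibration("wrist"); im=eyes.get_image("wrist"); np.save("w1.npy",c,allow_pickle=True)
cv2.imwrite("pics/w1.png",im[:,:,::-1])
cv2.imwrite("pics/w1b.png",cv2.resize(im[:,:,::-1],None,fx=1.25,fy=1.25,interpolation=cv2.INTER_CUBIC))
print(robot.current_t(),robot.current_force())
```

```text
2.6833 [-0.87777484 -0.74620787  0.23683612]
```

View pics/w1b.png

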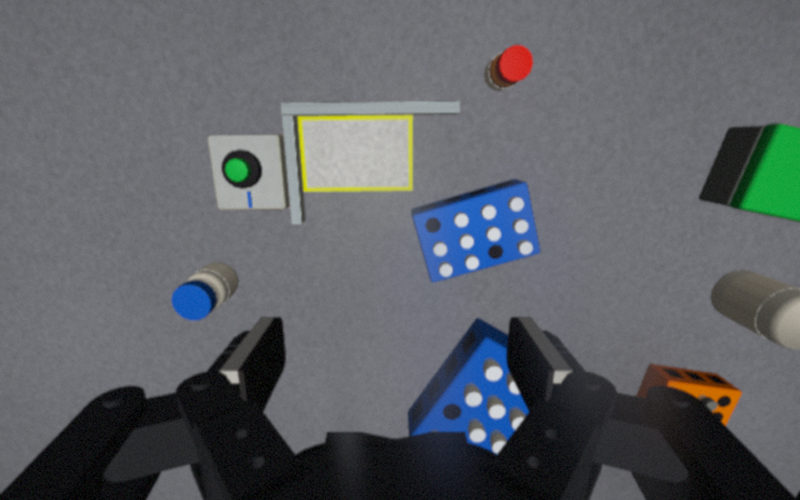

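The wrist view (1.25x) shows the mark at (298..413, 115..192), the rack's near top edge from (431,281) to (540,252), the button at (236,170) and the vial cap at (515,63). Next I'll compute the bay frame, the rack pose and the button position.

Run:
```python
from h import *
from scipy.optimize import least_squares
np.set_printoptions(precision=4,suppress=True)
c=np.load("w1.npy",allow_pickle=True).item(); im=cv2.imread("pics/w1.png")
h=cv2.cvtColor(im,cv2.COLOR_BGR2HSV)
def blob(m,near):
    n,l,s,ce=cv2.connectedComponentsWithStats(m.astype(np.uint8)); k=1+np.argmin(np.hypot(*(ce[1:]-near).T)+1e3*(s[1:,4]<15)); return l==k,ce[k]
yel=(abs(h[...,0].astype(int)-30)<6)&(h[...,1]>120)
m,_=blob(yel,np.array([356,153])/1.25); P=np.argwhere(m)[:,::-1].astype(np.float32)
W=back(c,P,0)[:,:2].astype(np.float32); r=cv2.minAreaRect(W); print("mark",r, cv2.boxPoints(r))
blue=(abs(h[...,0].astype(int)-110)<10)&(h[...,1]>150)&(h[...,2]>60)
m,_=blob(blue,np.array([480,230])/1.25); W=back(c,np.argwhere(m)[:,::-1],.042)[:,:2].astype(np.float32)
print("rack",cv2.boxPoints(cv2.minAreaRect(W)), "near edge",back(c,np.array([[431,281],[540,252]])/1.25,.042)[:,:2])
# button triangulation
g=lambda i:(lambda hh:(abs(hh[...,0].astype(int)-65)<15)&(hh[...,1]>150)&(hh[...,2]>60))(cv2.cvtColor(i,cv2.COLOR_BGR2HSV))
obs=[(c,blob(g(im),np.array([236,170])/1.25)[1])]
for n,p in [("side",(335,194)),("scene",(335,213))]:
    obs.append((eyes.calibration(n),blob(g(cv2.imread(f"pics/{n}0.png")),np.array(p))[1]))
s=least_squares(lambda X:np.concatenate([(proj(q,X)[0]-p) for q,p in obs]),[.59,.12,.05]); print("button",s.x,s.fun,[o[1] for o in obs])
print("fence",back(c,np.array([[283,103],[459,102],[297,224]])/1.25,.022)[:,:2])
print("vial",back(c,np.array([[515,63]])/1.25,.065)[:,:2])
```

```text
mark ((0.6198371648788452, 0.0026074349880218506), (0.08421563357114792, 0.13094669580459595), 8.524946212768555) [[ 0.5685  0.0611]
 [ 0.5879 -0.0684]
 [ 0.6712 -0.0559]
 [ 0.6518  0.0736]]
rack [[ 0.4918 -0.1069]
 [ 0.5452 -0.2209]
 [ 0.625  -0.1835]
 [ 0.5715 -0.0695]] near edge [[ 0.4925 -0.1053]
 [ 0.5454 -0.2217]]
button [0.589  0.1164 0.056 ] [-0.0765 -0.1652 -0.2511  0.2693 -0.0442 -0.2804] [array([189.1574, 135.5541]), array([334.0857, 194.3429]), array([334.0606, 214.3333])]
fence [[ 0.6613  0.0827]
 [ 0.6901 -0.1024]
 [ 0.532   0.0582]]
vial [[ 0.7264 -0.1413]]
```

```bash
cat >> h.py <<'E'
YAW=np.radians(8.52); M=np.array([.6198,.0026])
R2=np.array([[np.cos(YAW),-np.sin(YAW)],[np.sin(YAW),np.cos(YAW)]])
def W(x,y,z): return np.r_[M+R2@[x,y],z]       # mark frame (bay axes) -> world
def inbay(p): return R2.T@(np.asarray(p)[:2]-M)
def bayforce(): return R2.T@robot.current_force()[:2]
E
python3 - <<'E'
from h import *
np.set_printoptions(precision=4,suppress=True)
c=np.load("w1.npy",allow_pickle=True).item()
print("big corner",[inbay(back(c,np.array([[480,320]])/1.25,z)[0]) for z in (.04,.06)], robot.nose_length)
A=down(YAW)
for y in (YAW,YAW+np.pi/2,YAW-np.pi/2): print(kinematics.ik(W(-.04,-.2,.022),down(y)))
command_gripper(.06)
robot.move_pose(W(-.168,-.125,.12),A)
robot.move_straight(W(-.168,-.125,.022),v=.12)
f0=bayforce()
robot.move_straight(W(-.075,-.125,.022),v=.06)
print(robot.current_t(),f0,bayforce(),inbay(robot.current_eef_pos()))
im=eyes.get_image("side"); cv2.imwrite("pics/s2.png",cv2.resize(im[175:300,200:410,::-1],None,fx=3.8,fy=3.8,interpolation=cv2.INTER_CUBIC))
E
```

```text
big corner [array([-0.1929, -0.1485]), array([-0.1828, -0.1436])] 0.008
[ 29.5484  43.6734 -19.8923  98.5876  20.8098  41.4039 -82.5091]
[ 39.598   47.6306 -34.6851  97.863   35.7296  46.0521  -3.4153]
[  20.5551   41.9426   -7.2969   99.2595    7.7052   39.2838 -162.3439]
6.6833 [ 0.229  -0.5999] [0.2947 0.2287] [-0.0749 -0.1251]
```

View pics/s2.png

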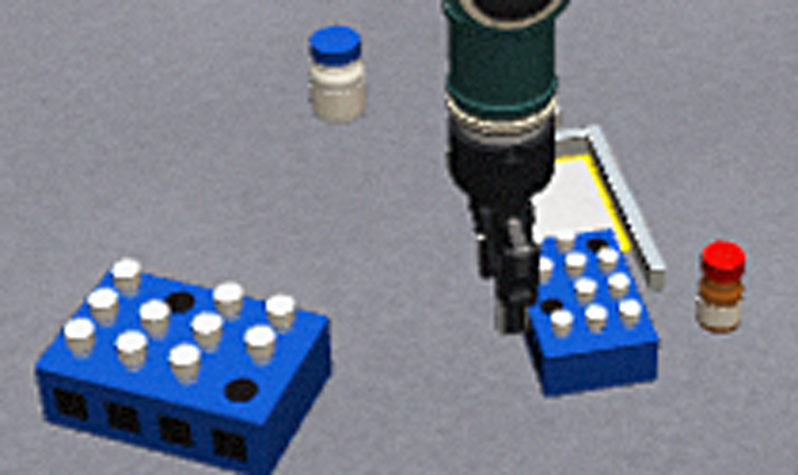

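The rack is now nearly square to the bay; its front top edge runs from (545,358) to (657,342). The big rack hasn't moved. I'll find the rack's pose from this edge, then push along +y.

Run:
```python
from h import *
np.set_printoptions(precision=4,suppress=True)
c=eyes.calibration("side")
print([inbay(p) for p in back(c,np.array([[543,361],[657,343]])/3.8+[200,175],.042)],[inbay(p) for p in back(c,np.array([[549,395],[656,376]])/3.8+[200,175],.0)])
```

```text
[array([-0.0638, -0.2172]), array([ 0.0194, -0.2167])] [array([-0.0569, -0.2089]), array([ 0.0236, -0.2066])]
```

Run:
```python
from h import *
np.set_printoptions(precision=4,suppress=True)
robot.move_straight(W(-.062,-.135,.022),v=.05)
robot.move_straight(W(-.10,-.135,.022),v=.15)
robot.move_straight(W(-.10,-.135,.13),v=.2)
command_gripper(.04)
robot.move_pose(W(-.008,-.258,.13),down(YAW+np.pi/2))
robot.move_straight(W(-.008,-.258,.022),v=.15)
f0=bayforce()
robot.move_straight(W(-.008,-.083,.022),v=.06)
y=-.083
while y<-.068:
    f=bayforce()-f0; print(round(y,4),f,robot.current_eef_pos()[2])
    if f[1]<-6: break
    y+=.0015; robot.move_straight(W(-.008,y,.022),v=.03)
print(robot.current_t())
robot.move_straight(W(-.008,y-.03,.022),v=.15)
robot.move_straight(W(-.008,y-.03,.13),v=.2)
command_gripper(.05)
robot.move_pose(W(-.12,0.,.13),down(YAW))
c=eyes.calibration("side");im=eyes.get_image("side"); cv2.imwrite("pics/s3.png",cv2.resize(im[175:300,200:410,::-1],None,fx=3.8,fy=3.8,interpolation=cv2.INTER_CUBIC))
print(robot.current_t())
```

```text
-0.083 [-0.8982 -2.3081] 0.02199600281889054
-0.0815 [-0.8693 -0.926 ] 0.022019719719147214
-0.08 [-1.2864 -0.248 ] 0.022048239249250794
-0.0785 [-0.6776 -1.8043] 0.02206230231534642
-0.077 [ 0.3596 -1.0623] 0.022059791349169
-0.0755 [ 1.4855 -5.7884] 0.022067850610310042
-0.074 [ 0.6015 -7.3052] 0.022082613155795787
15.425
18.1333
```

View pics/s3.png

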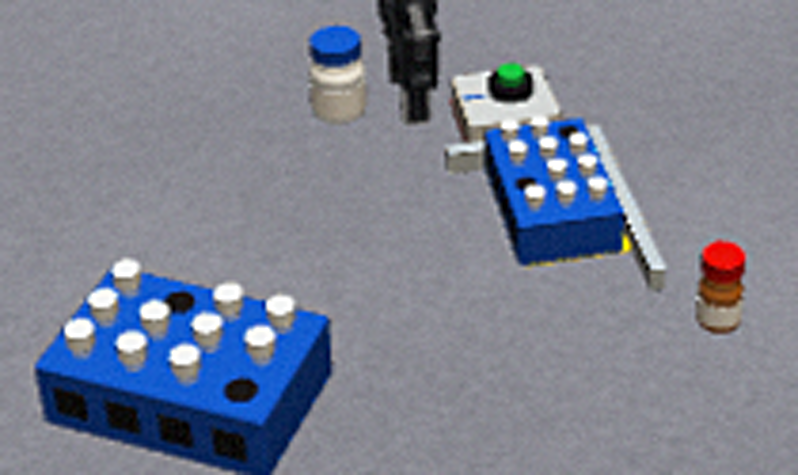

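The rack is against the side fence, with a gap of a few mm (a yellow sliver at (627,243)) to the far fence. Next is the +x push until the force rises, then a wrist view.

Run:
```python
from h import *
np.set_printoptions(precision=4,suppress=True)
robot.move_straight(W(-.12,0,.022),v=.15)
f0=bayforce()
robot.move_straight(W(-.062,0,.022),v=.06)
x=-.062
while x<-.046:
    f=bayforce()-f0; print(round(x,4),f)
    if f[0]<-7: break
    x+=.0015; robot.move_straight(W(x,0,.022),v=.03)
robot.move_straight(W(x-.03,0,.022),v=.15)
robot.move_straight(W(x-.03,0,.2),v=.25)
command_gripper(0.0)
robot.move_pose(W(-.06,-.01,.25),down(YAW))
c=eyes.calibration("wrist");im=eyes.get_image("wrist"); np.save("w4.npy",c,allow_pickle=True)
cv2.imwrite("pics/w4.png",cv2.resize(im[:,:,::-1],None,fx=1.25,fy=1.25,interpolation=cv2.INTER_CUBIC))
print(robot.current_t())
```

```text
-0.062 [0.3436 1.2016]
-0.0605 [0.5218 1.3294]
-0.059 [-2.939   0.5569]
-0.0575 [-2.085   0.6623]
-0.056 [-2.5579  1.4785]
-0.0545 [-3.8207  0.8909]
-0.053 [-7.7097  0.7957]
23.7417
```

View pics/w4.png

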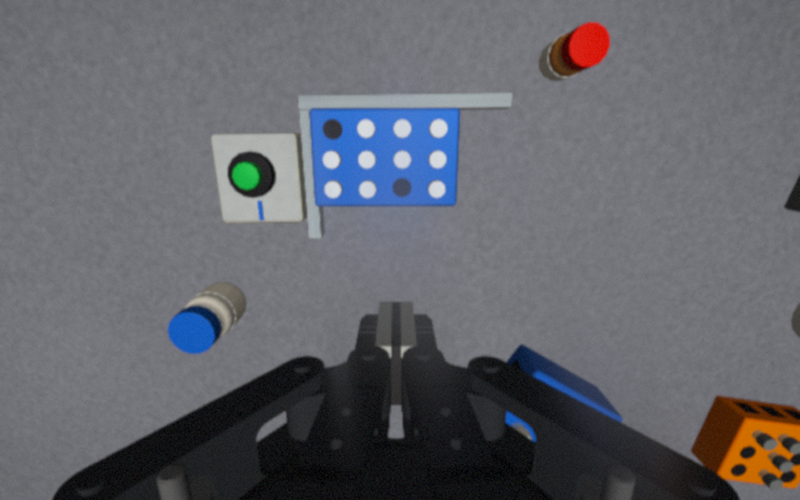

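The rack looks square and flush against both fences, with its top face spanning (311..459, 109..205); the button is at (246,176). I'll check this numerically and then press.

Run:
```python
from h import *
np.set_printoptions(precision=4,suppress=True)
c=np.load("w4.npy",allow_pickle=True).item()
P=np.array([inbay(p) for p in back(c,np.array([[311,109],[459,109],[457,205],[314,206]])/1.25,.042)]); print(P,P.mean(0))
assert abs(P.mean(0)).max()<.0045
B=[.589,.1164]; print(inbay(B), back(c,np.array([[246,176]])/1.25,.056))
robot.move_pose([*B,.12],down(YAW)); robot.move_straight([*B,.072],v=.1); robot.sleep(.2)
f0=robot.current_force()[2]; z=.072
while z>.045:
    z-=.001; robot.move_straight([*B,z],v=.03); f=robot.current_force()[2]-f0
    print(round(z,4),round(f,2),round(robot.current_eef_pos()[2],4))
    if f>9: break
robot.sleep(.15)
robot.move_straight([*B,.16],v=.12)
im=eyes.get_image("scene"); cv2.imwrite("pics/e5.png",cv2.resize(im[100:270,150:420,::-1],None,fx=2.9,fy=2.9,interpolation=cv2.INTER_CUBIC))
print(robot.current_t())
```

```text
[[ 0.0399  0.0607]
 [ 0.0397 -0.0653]
 [-0.0425 -0.0673]
 [-0.0432  0.0633]] [-0.0015 -0.0021]
[-0.0136  0.1171] [[0.5878 0.116  0.056 ]]
0.071 0.74 0.0711
0.07 1.16 0.0701
0.069 3.33 0.0691
0.068 3.55 0.0681
0.067 2.71 0.0671
0.066 4.49 0.0661
0.065 4.34 0.0651
0.064 5.73 0.0641
0.063 11.64 0.064
28.7583
```

View pics/e5.png

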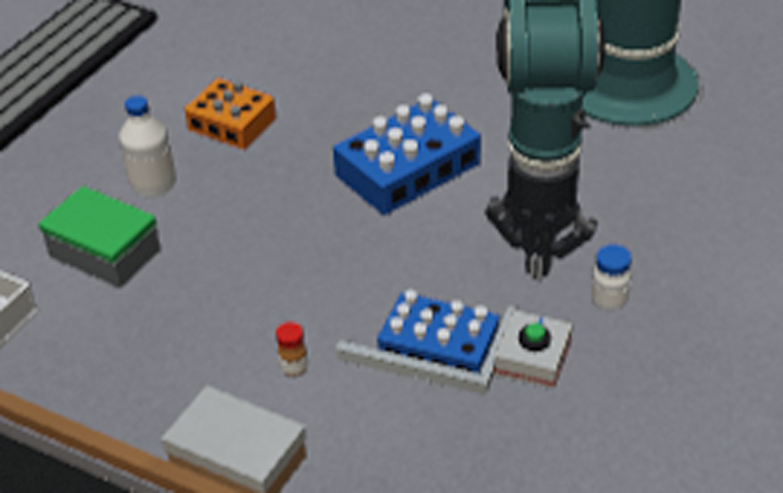

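The press bottomed out (5.7 N, then 11.6 N at the hard stop). The button is back up at (535,330), the rack is still home, and everything else is where it was.

```bash
python3 -c "
from cell import robot
print(robot.finish_job())"
```

```text
the job is handed in; nothing more can be done
None
```

I pushed the small blue rack square and flush into the bay corner (within about 2 mm by camera), pressed the green button to its stop and released it, left everything else where it stood, and handed the job in at about 29 s; no verdict was returned.

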